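# Stand the toppled housings up in the feed tray

### The job

Two of the five plastic housings in the feed tray have toppled and lie across its rails. Stand each of them upright on its foot, socket up, down on the deck between the rails and centred on the tick marks of a free place. Set them down rather than dropping them, and do not shift or tip the three that are still standing.

Things in the scene. Friction and masses are not known exactly. Their poses are not given: they have to be found in the camera images.
- tray: fixed feed tray: a 430 x 68 mm grey deck, its top 12 mm above the bench, between two aluminium guide rails 52 mm apart inside, each 8 mm wide and 8 mm higher than the deck (tops 20 mm above the bench); end stops 30 mm high. Origin on the bench under the tray's middle; x runs along the lane, away from the robot, y across it, z up
- down1: toppled: black plastic housing, shell 42 (x) x 42 (y) x 66 mm (z) with a 4 mm collar and a 12 mm high white socket on top (82 mm overall), 0.16 kg; origin in the middle of the shell, 33 mm from the flat foot, 49 mm from the socket's end; z points from foot to socket. It lies on one side across both rails (z level, roughly across the lane), origin 41 mm above the bench
- down2: toppled: black plastic housing, shell 42 (x) x 42 (y) x 66 mm (z) with a 4 mm collar and a 12 mm high white socket on top (82 mm overall), 0.16 kg; origin in the middle of the shell, 33 mm from the flat foot, 49 mm from the socket's end; z points from foot to socket. It lies on one side across both rails (z level, roughly across the lane), origin 41 mm above the bench
- up1: still standing in the lane: black plastic housing, shell 42 (x) x 42 (y) x 66 mm (z) with a 4 mm collar and a 12 mm high white socket on top (82 mm overall), 0.16 kg; origin in the middle of the shell, 33 mm from the flat foot, 49 mm from the socket's end; z points from foot to socket. Upright, origin 45 mm above the bench
- up2: still standing in the lane: black plastic housing, shell 42 (x) x 42 (y) x 66 mm (z) with a 4 mm collar and a 12 mm high white socket on top (82 mm overall), 0.16 kg; origin in the middle of the shell, 33 mm from the flat foot, 49 mm from the socket's end; z points from foot to socket. Upright, origin 45 mm above the bench
- up3: still standing in the lane: black plastic housing, shell 42 (x) x 42 (y) x 66 mm (z) with a 4 mm collar and a 12 mm high white socket on top (82 mm overall), 0.16 kg; origin in the middle of the shell, 33 mm from the flat foot, 49 mm from the socket's end; z points from foot to socket. Upright, origin 45 mm above the bench
- place0 (a point): place 0 of five (0 nearest the robot), 85 mm apart along the lane, shown by a black tick on each rail; the point is on the deck's top, midway between the rails. A housing stands with its foot centred on it
- place1 (a point): place 1 of five (0 nearest the robot), 85 mm apart along the lane, shown by a black tick on each rail; the point is on the deck's top, midway between the rails. A housing stands with its foot centred on it
- place2 (a point): place 2 of five (0 nearest the robot), 85 mm apart along the lane, shown by a black tick on each rail; the point is on the deck's top, midway between the rails. A housing stands with its foot centred on it
- place3 (a point): place 3 of five (0 nearest the robot), 85 mm apart along the lane, shown by a black tick on each rail; the point is on the deck's top, midway between the rails. A housing stands with its foot centred on it
- place4 (a point): place 4 of five (0 nearest the robot), 85 mm apart along the lane, shown by a black tick on each rail; the point is on the deck's top, midway between the rails. A housing stands with its foot centred on it
Mind the look-alikes: they are no part of the job. What is shaped like the down2 but blue or red is not meant. Leave any yellow look-alike of the up1 alone.

How it is judged:
At the end, for the whole second after the job is handed in: Both toppled housings stand socket up (within 0.08 rad) with the foot on the deck between the rails, each within 22 mm of the centre of a place, at rest; the three others still stand on the deck within 15 mm of where they were (angle between each of down1, down2, up1, up2, up3's own z axis and vertical below 0.08 rad and z of down1 in the frame of tray between 0.041 and 0.048 m and (horizontal distance between down1 and place0 below 0.022 m or horizontal distance between down1 and place1 below 0.022 m or horizontal distance between down1 and place2 below 0.022 m or horizontal distance between down1 and place3 below 0.022 m or horizontal distance between down1 and place4 below 0.022 m) and linear speed of each of down1, down2 below 0.02 m/s and z of down2 in the frame of tray between 0.041 and 0.048 m and (horizontal distance between down2 and place0 below 0.022 m or horizontal distance between down2 and place1 below 0.022 m or horizontal distance between down2 and place2 below 0.022 m or horizontal distance between down2 and place3 below 0.022 m or horizontal distance between down2 and place4 below 0.022 m) and z of up1 in the frame of tray between 0.041 and 0.048 m and distance of each of up1, up2, up3 from where it was at the start of the episode below 0.015 m and z of up2 in the frame of tray between 0.041 and 0.048 m and z of up3 in the frame of tray between 0.041 and 0.048 m); the robot touches nothing.
It fails at once if a standing housing is tipped (over 0.35 rad) (angle between any of up1, up2, up3's own z axis and vertical above 0.35 rad).
It fails at once if a housing is dropped (moves over 0.35 m/s while no finger holds it) ((linear speed of down1 above 0.35 m/s and contact force between down1 and the fingers below 0.1 N) or (linear speed of down2 above 0.35 m/s and contact force between down2 and the fingers below 0.1 N)).
It also fails if it takes over 54 s, if anything falls off the work surface, if the arm or the gripper's body presses on something with over 40 N, if the wrist force passes 120 N, or if a joint passes its speed limit or range.

### The arm

A 6-joint arm with a two-finger parallel gripper is mounted at the origin on the work surface. World frame = base frame: x ahead of the robot, y to its left, z up, the work surface at z = 0. Lengths are in m, angles in rad, forces in N, time in s.
With the tool pointing down it reaches from about 0.3 to 0.75 m from the base axis. Payload 8.5 kg.
Tool frame: the origin (TCP) lies at the very end of the fingers, on their centre line; the grasp point (between the pads) lies 19 mm behind it (ctrl.grasp_offset is the distance from the TCP to the grasp point, in m); z points along the fingers, y is the line along which they close (so a half turn about z gives the same grasp; the last joint's range is limited). The gripper opens to 88 mm and grips with 3 to 60 N. Pads are 18 mm wide; open, the fingers measure 123 mm over their backs; the gripper's body (75 mm by 187 mm) begins 45 mm behind the grasp point.
Start: joints at [-1.392, 0.381, 1.297, -0, 1.464, -0.215], TCP at [0.211, -0.508, 0.239] pointing down, gripper open.
Joint ranges: [-3.11, 3.11], [-0.89, 2.33], [0.22, 2.48], [-1.42, 4.56], [0.17, 2.85], [-2.88, 2.88]. Speed limits (rad/s): [2.39, 2.39, 3.14, 3.14, 3.14, 3.14].

### API

Orientations are given as a rotation vector (axis times angle).
In Python, from station import ctrl gives the robot as it stands. The module is installed in compiled form; this text tells all that it offers.
- The arm moves only by the tool send_rows, never from a script. Its argument "motion" is one flat list of numbers, 6 for each row, row after row: the shift along the world's x, y, z in mm, then the turn, a rotation vector about the world's x, y, z in degrees. In form: [x, y, z, ax, ay, az, x, y, z, ax, ay, az, ...]. A call has 1 to 20 rows; each row is the pose to reach, as a shift and turn from the pose commanded when the call began; what a row does not reach only later rows make up. A row lasts 1/12 s, in which the tool goes at most 41.7 mm and 7.16 degrees, less where a joint would pass 70% of its speed; a pose out of reach is approached as far as the arm can. A call with a gripper value outside its range is refused whole. "hand" is the opening, from 0 (shut) to 1 (fully open), set as the call begins (left out, the last holds). The fingers move at their own pace and stop on an object; "force" is the grip in N (left out, the last holds). Time passes only in rows, so rows that repeat a pose let the fingers close. It gives the time, the measured TCP pose, the force, the opening and the grip force at its end, in the units of the state.
- ctrl.get_obs(): the state, without advancing time (a new reading comes with each control period).
- ctrl.grab_frame(name): name is "scene" or "top" or "wrist"; returns the picture (480x640x3 uint8, red, green, blue); there is no depth.
- ctrl.get_calibration(name): a dict with "mtx" (3x3 intrinsics, pixels), "rvec" (rotation vector, rad) and "tvec" (3), from world to camera coordinates, as OpenCV has them; the wrist camera has in their place "T_tool_cam" (4x4, takes a point from camera to tool coordinates, whose origin is the TCP and whose axes are the flange's). Camera axes: x right, y down, z forward; pixel columns grow to the right and rows downward; lengths in m; the calibration is good to about 2 mm. A picture is of the moment at which its call begins: read the wrist's pose just before it. get_calibration takes no time and is no camera call.
- ctrl.sign_off(): hands the job in; it is judged then, once.
The state is a dict: "t": time; "q": joint angles; "dq": joint speeds; "joint_efforts": joint torques, N m; "tool_pos": TCP position; "orientation": TCP orientation; "ft_force": force on the tool from outside, world axes, zero at the start; "moment": the same for the moment, N m; "gripper_width": finger opening in m; "finger_force": force on a finger pad.
Only numpy, scipy, OpenCV 4.12 (cv2) and the standard library are available. Lean on these libraries where they do the work, as an engineer would, in place of code of your own. Each camera call takes 0.05 s, during which the arm holds its last target. There are 200 camera calls.

## Working session

There is one attempt and no reset: what is moved stays moved. The work goes in short steps, Python scripts to look and compute and a tool call to move; the robot and the scene stay as the last step left them, time stands still between calls to the robot, and variables do not carry over. Pictures are saved under pics/ and viewed, at most 10 in all, crops included, and the job is handed in when it is done.

Besides the shell and the picture viewer there is one more tool, called after ">>>" in YAML: its name, and indented under it one key for each argument. send_rows: Moves the arm, as the interface text tells. Its arguments: {"type":"object","properties":{"motion":{"type":"array","items":{"type":"number"}},"hand":{"type":"number"},"force":{"type":"number"}},"required":["motion"]}

```bash
mkdir -p pics; cat > h.py <<'E'
import numpy as np, cv2
from station import ctrl
def ray(name,uv):
    c=ctrl.get_calibration(name); R=cv2.Rodrigues(np.array(c["rvec"],float))[0]; t=np.array(c["tvec"],float).ravel()
    d=R.T@np.linalg.inv(c["mtx"])@np.array([uv[0],uv[1],1.]); return -R.T@t,d
def onz(name,uv,z):
    o,d=ray(name,uv); return o+d*(z-o[2])/d[2]
def proj(name,P):
    c=ctrl.get_calibration(name)
    return cv2.projectPoints(np.array(P,float).reshape(-1,1,3),np.array(c["rvec"],float),np.array(c["tvec"],float),np.array(c["mtx"],float),None)[0].reshape(-1,2)
def save(n,im): cv2.imwrite("pics/"+n+".png",im[...,::-1])
E
python3 - <<'E'
from h import *
for n in("scene","top"):
    save(n+"0",ctrl.grab_frame(n)); o,d=ray(n,(320,240)); print(n,o,d)
print(ctrl.get_obs())
E
```

```text
scene [0.96691594 0.29047318 0.8051728 ] [-0.4182173  -0.28823405 -0.86153478]
top [0.55132295 0.0603737  0.87517413] [ 0.04814943  0.02795212 -0.99847057]
{'t': 0.1, 'q': array([-1.39227143e+00,  3.81125846e-01,  1.29814565e+00, -4.00298149e-05,
        1.46359478e+00, -2.15306788e-01]), 'dq': array([-2.33948918e-05, -1.84152862e-03, -1.44239355e-03, -3.72426924e-04,
       -1.86921957e-03, -9.42060368e-05]), 'joint_efforts': array([ 3.23920241e-03, -4.38655293e+01, -2.24910897e+01,  7.14745629e-02,
        3.41683079e-02, -7.15259080e-05]), 'tool_pos': array([ 0.21099131, -0.50765221,  0.23821426]), 'orientation': array([-3.07962942e+00, -6.14396479e-01,  2.57015702e-05]), 'ft_force': array([-0.44905863,  0.44577558,  0.31548702]), 'moment': array([-0.03707628, -0.03142511, -0.00453717]), 'finger_force': 0.0, 'gripper_width': 0.0882195469344967}
```

View pics/top0.png

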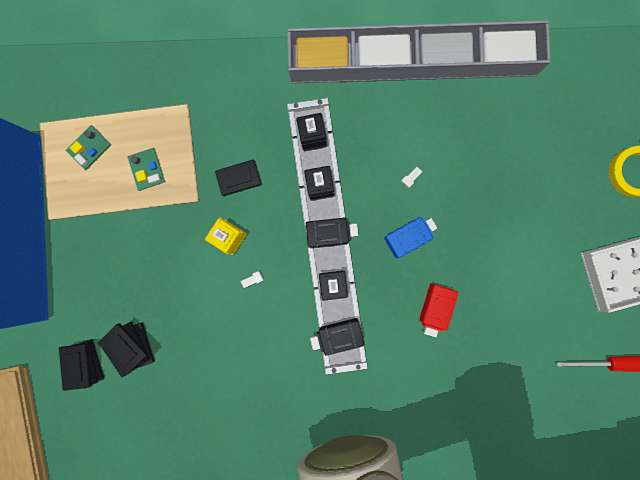

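View pics/scene0.png

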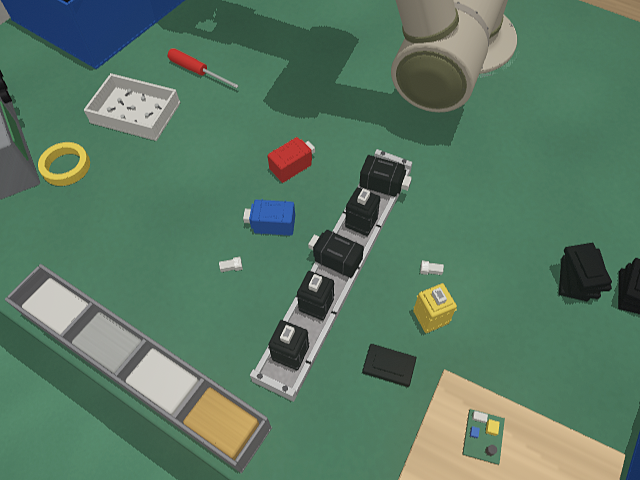

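The image runs x up and y left.

- **Standing black housings (top view):** (333,285), (319,181) and (311,128).
- **Toppled housings, on the rails:** (340,336) with its white socket to the left (+y), and (328,233) with its socket to the right (-y).
- **Look-alikes to leave alone:** blue (410,238), red (438,307), yellow (225,235), flat black plate (238,178), black blocks (80,365) and (127,348).

So the targets are the two black housings across the rails. I'll check them in a close crop.

```bash
python3 - <<'E'
from h import *
im=cv2.imread("pics/top0.png")
c=im[90:385,280:375]; c=cv2.rotate(c,cv2.ROTATE_90_CLOCKWISE)
c=cv2.resize(c,None,fx=2.7,fy=2.7,interpolation=cv2.INTER_CUBIC)
cs=cv2.imread("pics/scene0.png")[145:285,300:420]; cs=cv2.resize(cs,None,fx=2.2,fy=2.2,interpolation=cv2.INTER_CUBIC)
o=np.zeros((600,800,3),np.uint8); o[:c.shape[0],:c.shape[1]]=c; o[270:270+cs.shape[0],:cs.shape[1]]=cs
cv2.imwrite("pics/crop1.png",o); print(c.shape)
# white sockets + black blobs in the tray's region
g=im.max(2); sat=im.max(2).astype(int)-im.min(2)
for nm,m in(("white",((g>215)&(sat<25))),("black",(g<75))):
    m=m.astype(np.uint8); 
    if nm=="black": m=cv2.morphologyEx(m,cv2.MORPH_OPEN,np.ones((5,5)))
    n,l,s,ce=cv2.connectedComponentsWithStats(m)
    for i in range(1,n):
        x,y=ce[i]
        if 285<x<375 and 85<y<385 and s[i,4]>12:
            cnt=np.argwhere(l==i)[:,::-1].astype(np.float32)
            print(nm,ce[i].round(1),s[i],[np.round(v,1) for v in cv2.minAreaRect(cnt)])
E
```

```text
(256, 796, 3)
white [324.5 101.1] [322  99   6   5  18] [array([324.5, 101. ]), array([5.1, 3.9]), np.float64(76.0)]
white [306.9 105. ] [298 103  21   5  43] [array([308., 105.]), array([20.,  4.]), np.float64(0.0)]
white [290.8 106.3] [288 104   8   5  22] [array([291.5, 106. ]), array([7., 4.]), np.float64(0.0)]
white [290.8 114.3] [289 112   4   7  16] [array([291. , 114.8]), array([6.1, 3. ]), np.float64(80.5)]
white [328.5 123.2] [327 112   5  19  36] [array([328.1, 121.2]), array([18. ,  3.7]), np.float64(78.7)]
white [292.9 128. ] [291 119   5  17  39] [array([292.7, 127.2]), array([16.1,  2.8]), np.float64(81.9)]
white [310.8 124.3] [306 118  10  13  51] [array([310.6, 124.2]), array([12. ,  7.5]), np.float64(78.7)]
white [333.2 156.9] [329 134  10  47 151] [array([333.5, 156.8]), array([46.4,  4. ]), np.float64(81.9)]
white [297.7 161.9] [293 139  10  47 147] [array([297.7, 161.9]), array([46.7,  3.1]), np.float64(81.9)]
white [318.7 178.4] [314 172  10  14  57] [array([318.6, 178.4]), array([12.2,  7.7]), np.float64(80.5)]
white [339.6 200.1] [336 183   9  35 103] [array([
[... 1630 characters left out ...]
29.8] [339 218  11  26 222] [array([344.7, 230.2]), array([25.7,  9.2]), np.float64(81.9)]
black [310.2 228.6] [306 221   9  17 119] [array([309.9, 229.1]), array([16.4,  7.5]), np.float64(85.2)]
black [327.4 231.7] [317 225  22  14 277] [array([327.5, 231.5]), array([13., 21.]), np.float64(90.0)]
black [333. 243.] [330 241   7   5  35] [array([333., 243.]), array([4., 6.]), np.float64(90.0)]
black [358.1 336.4] [353 328  11  18 156] [array([358. , 336.5]), array([18.1,  9.1]), np.float64(82.9)]
black [342.8 338.4] [332 331  20  14 195] [array([341.5, 337.5]), array([13., 19.]), np.float64(90.0)]
black [323. 349.] [321 347   5   5  25] [array([323., 349.]), array([4., 4.]), np.float64(90.0)]
```

View pics/crop1.png

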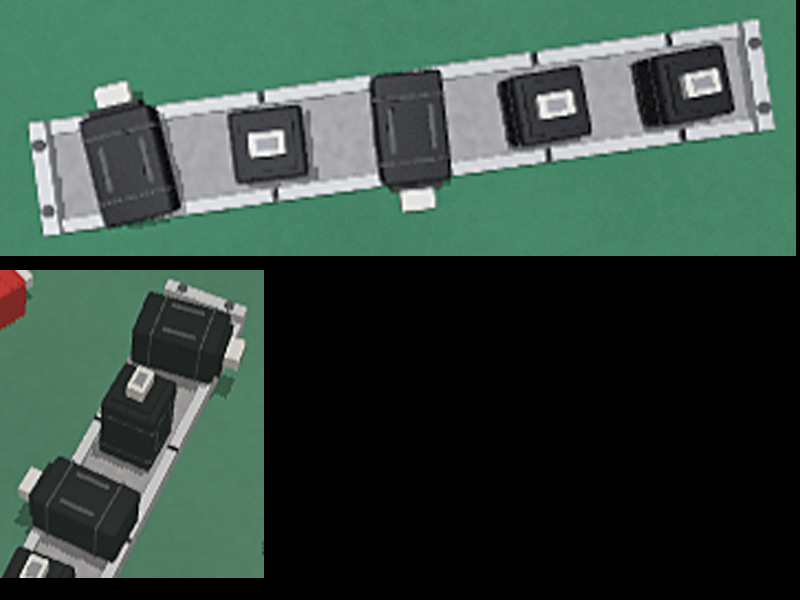

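```bash
cat >> h.py <<'E'
def uc(c): return (280+c[1]/2.7, 384-c[0]/2.7)
E
python3 - <<'E'
from h import *
T={1:[(261,97),(275,195)],3:[(534,58),(548,155)],4:[(668,39),(682,135)]}
A=[];b=[]
for k,(p,q) in T.items():
    P=(onz("top",uc(p),.02)+onz("top",uc(q),.02))/2; print(k,P.round(4))
    A.append([1,(k-2)*.085]);b.append(P[:2])
ab=np.linalg.lstsq(np.array(A),np.array(b),rcond=None)[0]; print("centre",ab[0],"dir",ab[1],np.linalg.norm(ab[1]),np.degrees(np.arctan2(ab[1][1],ab[1][0])))
d=ab[1]/np.linalg.norm(ab[1])
for k in range(5): print(k,(ab[0]+d*.085*(k-2)).round(4))
e=[onz("top",uc(c),.03) for c in((29,124),(46,235),(756,20),(774,130))]
print("ends mid",np.mean(e,0).round(4))
for n,s,q in(("d0",(113,96),[(81,117),(155,103),(181,212),(108,223)]),("d2",(418,200),[(371,75),(439,70),(450,185),(377,186)])):
    S=onz("top",uc(s),.047); C=onz("top",uc(np.mean(q,0)),.055)
    v=(S-C)[:2]; L=np.linalg.norm(v); print(n,"sock",S.round(4),"shell",C.round(4),"L",L.round(4),"axis deg",np.degrees(np.arctan2(v[1],v[0])).round(1))
    print([onz("top",uc(c),.05).round(4)[:2] for c in q])
for u in((333.1,286),(318.7,178.4),(310.8,124.3)): print("up",onz("top",u,.094).round(4))
E
```

```text
1 [0.5181 0.0626 0.02  ]
3 [0.6869 0.0834 0.02  ]
4 [0.7711 0.0938 0.02  ]
centre [0.60243225 0.07296932] dir [0.99235934 0.12258843] 0.9999024830081525 7.042201861683656
0 [0.4337 0.0521]
1 [0.5181 0.0625]
2 [0.6024 0.073 ]
3 [0.6868 0.0834]
4 [0.7711 0.0938]
ends mid [0.6027 0.0726 0.03  ]
d0 sock [0.4286 0.0939 0.047 ] shell [0.4397 0.0538 0.055 ] L 0.0416 axis deg 105.4
[array([0.4102, 0.0818]), array([0.4535, 0.0892]), array([0.4675, 0.0248]), array([0.4249, 0.0194])]
d2 sock [0.6075 0.0284 0.047 ] shell [0.6027 0.0707 0.055 ] L 0.0426 axis deg -83.5
[array([0.581 , 0.1033]), array([0.6215, 0.1055]), array([0.6265, 0.037 ]), array([0.5831, 0.0374])]
up [0.5191 0.0639 0.094 ]
up [0.6832 0.0823 0.094 ]
up [0.7672 0.0928 0.094 ]
```

The crop shows two black housings with white sockets lying across the rails at places 0 and 2. The ticks at places 1, 3 and 4 beside the standing housings are visible, and the tray fit closes to within 1 mm. I'll grip each toppled housing along the lane with the tool tilted 45°, turn it 90° about the finger axis, and set it down at its own place.

```bash
cat >> h.py <<'E'
from scipy.spatial.transform import Rotation as Rt
def goal(G,psi,tilt):
    """grasp point G, finger line at psi deg, turned by tilt deg about that line from pointing down"""
    p=np.radians(psi); y=np.array([np.cos(p),np.sin(p),0]); z=np.array([0,0,-1.])
    R=Rt.from_rotvec(np.radians(tilt)*y)*Rt.from_matrix(np.c_[np.cross(y,z),y,z])
    return np.array(G)+.019*R.as_matrix()[:,2],R
def delta(a,b):
    """row taking pose b to pose a"""
    return np.r_[(a[0]-b[0])*1000,(a[1]*b[1].inv()).as_rotvec(degrees=True)].round(1)
def now():
    o=ctrl.get_obs(); return o["tool_pos"],Rt.from_rotvec(o["orientation"])
E
python3 - <<'E'
from h import *
G=np.array([.440,.0524,0])+.010*np.array([-.266,.964,0]); print(G)
A=goal(G+[.002,0,.22],15.4,0);B=goal(G+[.001,0,.15],15.4,-45);C=goal(G+[.001,0,.050],15.4,-45)
print(delta(A,now()),delta(B,A),delta(C,B))
E
```

```text
[0.43734 0.06204 0.     ]
[ 2.283e+02  5.697e+02 -3.720e+01 -0.000e+00 -1.000e-01  8.280e+01] [  2.6 -13.  -64.4 -43.4 -12.    0. ] [   0.    0. -100.    0.    0.    0.]
```

>>> send_rows:
  motion: [228, 570, -37, 0, 0, 83, 228, 570, -37, 0, 0, 83, 228, 570, -37, 0, 0, 83, 228, 570, -37, 0, 0, 83, 228, 570, -37, 0, 0, 83, 228, 570, -37, 0, 0, 83, 228, 570, -37, 0, 0, 83, 228, 570, -37, 0, 0, 83, 228, 570, -37, 0, 0, 83, 228, 570, -37, 0, 0, 83, 228, 570, -37, 0, 0, 83, 228, 570, -37, 0, 0, 83, 228, 570, -37, 0, 0, 83, 228, 570, -37, 0, 0, 83, 228, 570, -37, 0, 0, 83, 228, 570, -37, 0, 0, 83, 228, 570, -37, 0, 0, 83, 228, 570, -37, 0, 0, 83, 228, 570, -37, 0, 0, 83]
  hand: 0.62
  force: 20

```text
t: 1.68
tool_pos: [0.4388, 0.0611, 0.2018]
orientation: [-1.902, -2.5, 0.0]
ft_force: [0.4, -0.0, 0.2]
gripper_width: 0.0548
finger_force: 0.0
```

>>> send_rows:
  motion: [2.5, -13, -32, -21.7, -6, 0, 2.5, -13, -32, -21.7, -6, 0, 2.5, -13, -32, -21.7, -6, 0, 2.5, -13, -64, -43.4, -12, 0, 2.5, -13, -64, -43.4, -12, 0, 2.5, -13, -64, -43.4, -12, 0, 2.5, -13, -64, -43.4, -12, 0, 2.5, -13, -64, -43.4, -12, 0, 2.5, -13, -64, -43.4, -12, 0]

```text
t: 2.43
tool_pos: [0.4415, 0.0485, 0.1376]
orientation: [1.482, 1.95, -0.615]
ft_force: [-0.5, -0.0, 0.4]
gripper_width: 0.0548
finger_force: 0.0
```

```bash
python3 - <<'E'
from h import *
C=goal([.4383,.062,.050],15.4,-45)
print(ctrl.get_obs()["q"].round(3),ctrl.get_obs()["t"],ctrl.get_obs()["gripper_width"],delta(C,now()))
a=ctrl.grab_frame("wrist");b=ctrl.grab_frame("top")
b=cv2.resize(b[80:400,220:440],None,fx=1.5,fy=1.5); a=cv2.resize(a,(440,330))
o=np.zeros((480,780,3),np.uint8); o[:330,:440]=a; o[:480,445:775]=b; save("v1",o)
E
```

```text
[ 0.243  0.44   1.814 -0.92   1.092  0.505] 2.4333 0.05479660529100462 [ 4.00e-01  5.00e-01 -1.01e+02 -0.00e+00 -1.00e-01 -1.00e-01]
```

View pics/v1.png

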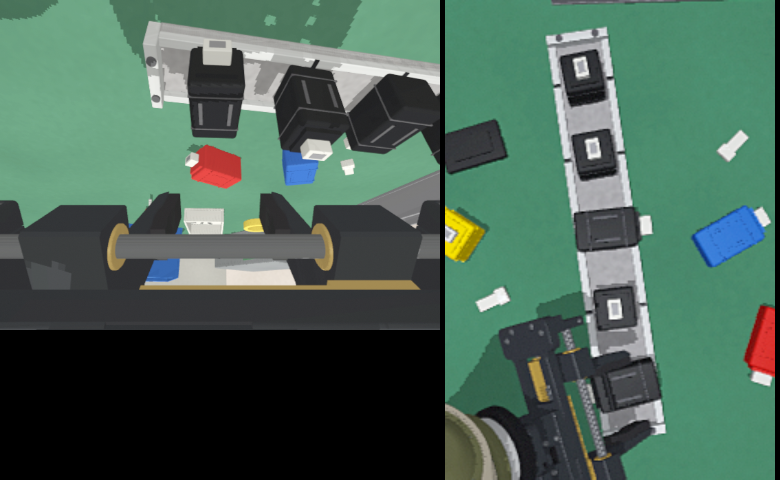

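The wrist view shows the fingers straddling the near housing at (215,90), and the top view agrees. I'll lower in stages.

>>> send_rows:
  motion: [0.4, 0.5, -25, 0, 0, 0, 0.4, 0.5, -50, 0, 0, 0, 0.4, 0.5, -70, 0, 0, 0, 0.4, 0.5, -80, 0, 0, 0, 0.4, 0.5, -80, 0, 0, 0]

```text
t: 2.95
tool_pos: [0.4417, 0.0486, 0.0567]
orientation: [1.483, 1.949, -0.617]
ft_force: [-0.4, -0.6, 0.1]
gripper_width: 0.0546
finger_force: 0.0
```

>>> send_rows:
  motion: [0, 0, -7, 0, 0, 0, 0, 0, -14, 0, 0, 0, 0, 0, -20, 0, 0, 0, 0, 0, -20, 0, 0, 0]

```text
t: 3.28
tool_pos: [0.4418, 0.0495, 0.0372]
orientation: [1.48, 1.949, -0.615]
ft_force: [0.6, -0.4, 0.8]
gripper_width: 0.0544
finger_force: 0.0
```

>>> send_rows:
  motion: [0, 0, 0, 0, 0, 0, 0, 0, 0, 0, 0, 0, 0, 0, 0, 0, 0, 0, 0, 0, 0, 0, 0, 0, 0, 0, 0, 0, 0, 0, 0, 0, 0, 0, 0, 0]
  hand: 0.3
  force: 25

```text
t: 3.78
tool_pos: [0.442, 0.0497, 0.038]
orientation: [1.48, 1.948, -0.615]
ft_force: [-1.1, 0.5, 2.1]
gripper_width: 0.0419
finger_force: 25.0
```

>>> send_rows:
  motion: [0, 0, 10, 0, 0, 0, 0, 0, 30, 0, 0, 0, 0, 0, 60, 0, 0, 0, 0, 0, 90, 0, 0, 0, 0, 0, 115, 0, 0, 0, 0, 0, 130, 0, 0, 0, 0, 0, 130, 0, 0, 0]

```text
t: 4.37
tool_pos: [0.4427, 0.0499, 0.1704]
orientation: [1.481, 1.945, -0.609]
ft_force: [0.9, 0.0, -1.8]
gripper_width: 0.0416
finger_force: 25.0
```

```bash
cat >> h.py <<'E'
def plan(tcp,rv,obj,axdeg,place,lane=7.04):
    """tcp pose at grip, object origin & axis then; returns tool goal(h) with the object upright, origin at height h over place"""
    R=Rt.from_rotvec(rv); a=np.radians(axdeg); az=np.array([np.cos(a),np.sin(a),0])
    sgn=1 if az[1]>0 else -1
    fin=az[0]*-sgn*0; u=np.array([sgn*az[1],-sgn*az[0],0])   # finger line, pointing ahead
    Q=Rt.from_euler("z",lane-np.degrees(np.arctan2(u[1],u[0])),degrees=True)*Rt.from_rotvec(sgn*np.pi/2*u)
    return lambda h:(np.array([place[0],place[1],h])+Q.apply(np.array(tcp)-obj),Q*R), Q
E
python3 - <<'E'
from h import *
f,Q=plan([.442,.0497,.038],[1.48,1.948,-.615],np.array([.440,.0524,.041]),105.4,[.4337,.0521])
print(Q.apply([-.266,.964,0]).round(3), ctrl.get_obs()["gripper_width"],ctrl.get_obs()["ft_force"])
n=now(); u=np.array([.964,.266,0])
A=f(.15); print(n[0],A[0],delta(A,n)); print(delta(f(.15),n), delta(f(.046),f(.15)))
# waypoints: rotate about object u in 30-deg steps, in rows
p0=n[0];d=A[1]*n[1].inv()
for k in range(1,15): print(np.r_[(A[0]-p0)*1000*k/14,(d.as_rotvec(degrees=True)*k/14)].round(1).tolist())
E
```

```text
[-0. -0.  1.] 0.04164233537206271 [ 0.90543611  0.0428446  -1.80976828]
[0.44270889 0.04986157 0.17038186] [0.43453437 0.05522583 0.14686583] [ -8.2   5.4 -23.5  88.3  17.8  -6.3]
[ -8.2   5.4 -23.5  88.3  17.8  -6.3] [   0.    0. -104.    0.    0.    0.]
[-0.6, 0.4, -1.7, 6.3, 1.3, -0.5]
[-1.2, 0.8, -3.4, 12.6, 2.5, -0.9]
[-1.8, 1.1, -5.0, 18.9, 3.8, -1.4]
[-2.3, 1.5, -6.7, 25.2, 5.1, -1.8]
[-2.9, 1.9, -8.4, 31.5, 6.4, -2.3]
[-3.5, 2.3, -10.1, 37.8, 7.6, -2.7]
[-4.1, 2.7, -11.8, 44.1, 8.9, -3.2]
[-4.7, 3.1, -13.4, 50.5, 10.2, -3.6]
[-5.3, 3.4, -15.1, 56.8, 11.4, -4.1]
[-5.8, 3.8, -16.8, 63.1, 12.7, -4.5]
[-6.4, 4.2, -18.5, 69.4, 14.0, -5.0]
[-7.0, 4.6, -20.2, 75.7, 15.2, -5.4]
[-7.6, 5.0, -21.8, 82.0, 16.5, -5.9]
[-8.2, 5.4, -23.5, 88.3, 17.8, -6.3]
```

>>> send_rows:
  motion: [0, 0, 0, 6.3, 1.3, -0.5, -1, 1, 0, 12.6, 2.5, -0.9, -2, 1, 0, 18.9, 3.8, -1.4, -2, 1.5, 0, 25.2, 5.1, -1.8, -3, 2, 0, 31.5, 6.4, -2.3, -3.5, 2, 0, 37.8, 7.6, -2.7, -4, 3, 0, 44.1, 8.9, -3.2, -5, 3, 0, 50.5, 10.2, -3.6, -5, 3, 0, 56.8, 11.4, -4.1, -6, 4, 0, 63.1, 12.7, -4.5, -6, 4, 0, 69.4, 14, -5, -7, 5, 0, 75.7, 15.2, -5.4, -8, 5, 0, 82, 16.5, -5.9, -8, 5, 0, 88.3, 17.8, -6.3, -8, 5, 0, 88.3, 17.8, -6.3, -8, 5, 0, 88.3, 17.8, -6.3]

```text
t: 5.7
tool_pos: [0.4337, 0.054, 0.1663]
orientation: [-1.631, -1.853, -0.672]
ft_force: [-0.6, -0.7, -0.9]
gripper_width: 0.0415
finger_force: 25.0
```

```bash
python3 - <<'E'
from h import *
f,Q=plan([.442,.0497,.038],[1.48,1.948,-.615],np.array([.440,.0524,.041]),105.4,[.4337,.0521])
n=now();print(ctrl.get_obs()["t"],ctrl.get_obs()["q"].round(2),delta(f(.075),n))
p=n[0]-f(0)[0]; P=[.4337+p[0],.0521+p[1],p[2]]; print("origin",P)
b=ctrl.grab_frame("top");s=ctrl.grab_frame("scene")
print("expect sock top",proj("top",[P[0],P[1],P[2]+.049]),"scene",proj("scene",[[P[0],P[1],P[2]+.049],[P[0],P[1],P[2]-.033]]))
b=cv2.resize(b[240:400,240:440],None,fx=1.9,fy=1.9); s=cv2.resize(s[90:290,290:490],None,fx=2,fy=2)
o=np.zeros((405,785,3),np.uint8); o[:304,:380]=b; o[:400,383:783]=s; save("v2",o)
E
```

```text
5.7 [-0.51  0.42  1.73  0.6   1.54 -0.83] [  0.9   1.2 -94.4   0.1  -0.2  -0.2]
origin [np.float64(0.43283365467750057), np.float64(0.05086556023372488), np.float64(0.16940607154147375)]
expect sock top [[344.53470947 358.63197767]] scene [[390.68870962  98.02618774]
 [385.727746   136.58221062]]
```

View pics/v2.png

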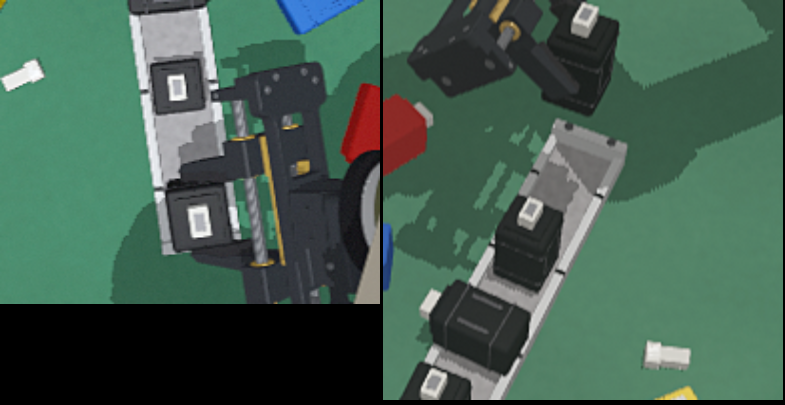

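The housing is upright, socket up at top-view pixel (345,357), where it was predicted within about 2 px, and squared with the lane. Now I'll lower it.

>>> send_rows:
  motion: [1, 2, -20, 0, 0, 0, 1, 2, -45, 0, 0, 0, 1, 2, -70, 0, 0, 0, 1, 2, -90, 0, 0, 0, 1, 2, -103, 0, 0, 0, 1, 2, -108, 0, 0, 0, 1, 2, -108, 0, 0, 0]

```text
t: 6.38
tool_pos: [0.4347, 0.0572, 0.0595]
orientation: [-1.627, -1.857, -0.674]
ft_force: [-0.0, 0.1, -1.3]
gripper_width: 0.0416
finger_force: 25.0
```

>>> send_rows:
  motion: [0, 0, -2, 0, 0, 0, 0, 0, -4, 0, 0, 0, 0, 0, -6, 0, 0, 0, 0, 0, -8, 0, 0, 0, 0, 0, -9, 0, 0, 0, 0, 0, -10, 0, 0, 0, 0, 0, -11, 0, 0, 0]

```text
t: 6.97
tool_pos: [0.435, 0.0566, 0.0487]
orientation: [-1.628, -1.856, -0.676]
ft_force: [0.0, 0.3, -1.1]
gripper_width: 0.0418
finger_force: 25.0
```

>>> send_rows:
  motion: [0, 0, -1.5, 0, 0, 0, 0, 0, -3, 0, 0, 0, 0, 0, -4.5, 0, 0, 0, 0, 0, -5.5, 0, 0, 0, 0, 0, -5.5, 0, 0, 0]

```text
t: 7.38
tool_pos: [0.4349, 0.0566, 0.0431]
orientation: [-1.628, -1.856, -0.676]
ft_force: [-0.2, 0.3, -0.3]
gripper_width: 0.0417
finger_force: 25.0
```

>>> send_rows:
  motion: [0, 0, -0.5, 0, 0, 0, 0, 0, -1, 0, 0, 0, 0, 0, -1.5, 0, 0, 0, 0, 0, -1.5, 0, 0, 0]

```text
t: 7.72
tool_pos: [0.4349, 0.0566, 0.0417]
orientation: [-1.627, -1.856, -0.676]
ft_force: [0.1, 0.2, -1.5]
gripper_width: 0.0419
finger_force: 25.0
```

>>> send_rows:
  motion: [0, 0, -0.5, 0, 0, 0, 0, 0, -1, 0, 0, 0, 0, 0, -1.5, 0, 0, 0, 0, 0, -1.5, 0, 0, 0]

```text
t: 8.05
tool_pos: [0.4349, 0.0566, 0.0402]
orientation: [-1.628, -1.856, -0.676]
ft_force: [-0.3, -0.4, -0.8]
gripper_width: 0.0417
finger_force: 25.0
```

```bash
python3 - <<'E'
from h import *
print(ctrl.get_obs()["ft_force"],ctrl.get_obs()["tool_pos"])
b=ctrl.grab_frame("top");s=ctrl.grab_frame("scene")
print(proj("top",[.4337,.0521,.094]),proj("scene",[[.4337,.0521,.094],[.4337,.0521,.012]]))
b=cv2.resize(b[260:400,260:400],None,fx=2.8,fy=2.8,interpolation=2); s=cv2.resize(s[120:260,310:450],None,fx=2.8,fy=2.8,interpolation=2)
save("v3",np.hstack([b,s]))
E
```

```text
[-0.27956156 -0.37698095 -0.79490814] [0.4349059  0.05662425 0.04017817]
[[342.15902316 342.95527266]] [[383.86434484 154.84579328]
 [379.93826717 185.08516329]]
```

View pics/v3.png

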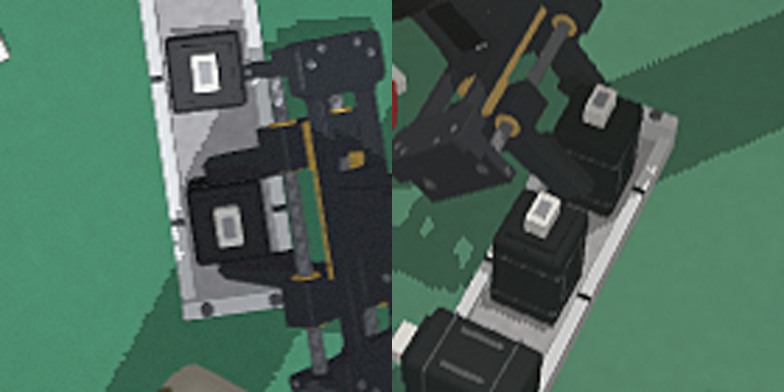

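The near housing sits between the rails next to its ticks, with its socket at top-view pixel (342,341) against (342,343) expected. It isn't bearing on the deck yet, so I'll creep down until I feel contact.

>>> send_rows:
  motion: [0, 0, -0.5, 0, 0, 0, 0, 0, -1, 0, 0, 0, 0, 0, -1.0, 0, 0, 0, 0, 0, -1.0, 0, 0, 0]

```text
t: 8.48
tool_pos: [0.4349, 0.0566, 0.0392]
orientation: [-1.628, -1.856, -0.676]
ft_force: [0.5, -0.4, -1.1]
gripper_width: 0.0417
finger_force: 25.0
```

>>> send_rows:
  motion: [0, 0, -0.5, 0, 0, 0, 0, 0, -1, 0, 0, 0, 0, 0, -1.0, 0, 0, 0, 0, 0, -1.0, 0, 0, 0]

```text
t: 8.82
tool_pos: [0.4349, 0.0566, 0.039]
orientation: [-1.627, -1.856, -0.678]
ft_force: [-1.8, -3.7, 9.0]
gripper_width: 0.0421
finger_force: 25.0
```

>>> send_rows:
  motion: [0, 0, 0.5, 0, 0, 0, 0, 0, 0.5, 0, 0, 0, 0, 0, 0.5, 0, 0, 0, 0, 0, 0.5, 0, 0, 0]
  hand: 0.6

```text
t: 9.15
tool_pos: [0.4349, 0.0567, 0.0387]
orientation: [-1.628, -1.856, -0.676]
ft_force: [-0.2, 0.4, -0.4]
gripper_width: 0.0529
finger_force: 0.0
```

>>> send_rows:
  motion: [0, -4, 4, 0, 0, 0, 0, -14, 14, 0, 0, 0, 0, -30, 30, 0, 0, 0, 0, -55, 55, 0, 0, 0, 0, -70, 80, 0, 0, 0, 0, -70, 110, 0, 0, 0, 0, -70, 130, 0, 0, 0, 0, -70, 130, 0, 0, 0]

```text
t: 9.82
tool_pos: [0.4357, -0.0143, 0.1717]
orientation: [-1.63, -1.862, -0.678]
ft_force: [1.0, -0.7, -0.1]
gripper_width: 0.0527
finger_force: 0.0
```

```bash
python3 - <<'E'
from h import *
G=np.array([.6026,.0711,0])+.010*np.array([.113,-.994,0]); print(G)
A=goal(G+[0,0,.22],6.5,0);B=goal(G+[0,0,.15],6.5,45);C=goal(G+[0,0,.050],6.5,45)
print(delta(A,now()),delta(B,A),delta(C,B),delta(B,now()))
b=ctrl.grab_frame("top");s=ctrl.grab_frame("scene")
b=cv2.resize(b[200:400,260:400],None,fx=2.8,fy=2.8,interpolation=2); s=cv2.resize(s[100:300,300:440],None,fx=2.8,fy=2.8,interpolation=2)
save("v4",np.hstack([b,s]))
E
```

```text
[0.60373 0.06116 0.     ]
[168.   75.5  29.3 -44.5  -5.1  -1. ] [ -1.5  13.3 -64.4  44.7   5.1   0. ] [   0.    0. -100.    0.    0.    0.] [166.5  88.8 -35.1   0.2   0.4  -0.9]
```

View pics/v4.png

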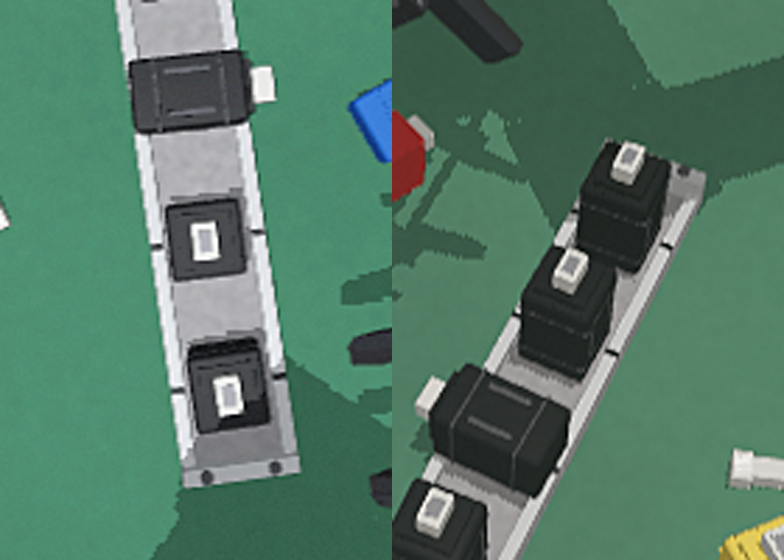

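The first housing stands centred at place 0 (its socket now at top-view pixel (341,341), next to the ticks), and the standing one at place 1 hasn't moved. The tool already has the tilt the second one needs.

>>> send_rows:
  motion: [40, 21, 0, 0, 0, 0, 75, 40, 0, 0, 0, 0, 110, 59, 0, 0, 0, -0.5, 145, 77, -10, 0, 0, -0.9, 166.5, 89, -25, 0, 0, -0.9, 166.5, 89, -35, 0, 0, -0.9, 166.5, 89, -35, 0, 0, -0.9]
  hand: 0.62

```text
t: 10.5
tool_pos: [0.6003, 0.0766, 0.1299]
orientation: [-1.641, -1.841, -0.677]
ft_force: [-0.8, -0.7, -0.9]
gripper_width: 0.0545
finger_force: 0.0
```

```bash
python3 - <<'E'
from h import *
print(ctrl.get_obs()["q"].round(2),delta(goal([.6037,.0612,.05],6.5,45),now()))
E
```

```text
[-0.35  0.69  1.31  0.69  1.57 -0.61] [  1.9  -2.1 -93.3  -0.1  -0.3  -0.2]
```

>>> send_rows:
  motion: [2, -2, -20, 0, 0, 0, 2, -2, -45, 0, 0, 0, 2, -2, -65, 0, 0, 0, 2, -2, -75, 0, 0, 0, 2, -2, -75, 0, 0, 0]

```text
t: 10.92
tool_pos: [0.602, 0.0732, 0.057]
orientation: [-1.644, -1.841, -0.68]
ft_force: [0.3, -0.5, -0.7]
gripper_width: 0.0543
finger_force: 0.0
```

>>> send_rows:
  motion: [0, 0, -6, 0, 0, 0, 0, 0, -12, 0, 0, 0, 0, 0, -18, 0, 0, 0, 0, 0, -18, 0, 0, 0]

```text
t: 11.25
tool_pos: [0.6031, 0.0736, 0.0402]
orientation: [-1.644, -1.845, -0.682]
ft_force: [0.5, 0.4, -0.4]
gripper_width: 0.0548
finger_force: 0.0
```

>>> send_rows:
  motion: [0, 0, 0, 0, 0, 0, 0, 0, 0, 0, 0, 0, 0, 0, 0, 0, 0, 0, 0, 0, 0, 0, 0, 0, 0, 0, 0, 0, 0, 0, 0, 0, 0, 0, 0, 0]
  hand: 0.3
  force: 25

```text
t: 11.75
tool_pos: [0.6035, 0.0736, 0.041]
orientation: [-1.644, -1.846, -0.683]
ft_force: [-0.1, -0.8, 1.6]
gripper_width: 0.0416
finger_force: 24.9
```

>>> send_rows:
  motion: [0, 0, 10, 0, 0, 0, 0, 0, 30, 0, 0, 0, 0, 0, 60, 0, 0, 0, 0, 0, 90, 0, 0, 0, 0, 0, 115, 0, 0, 0, 0, 0, 130, 0, 0, 0, 0, 0, 130, 0, 0, 0]

```text
t: 12.33
tool_pos: [0.6042, 0.0735, 0.1744]
orientation: [-1.644, -1.851, -0.687]
ft_force: [0.4, -0.1, -1.0]
gripper_width: 0.0419
finger_force: 24.9
```

```bash
cat > p2.py <<'E'
from h import *
f,Q=plan([.6035,.0736,.041],[-1.644,-1.846,-.683],np.array([.6026,.0711,.041]),-83.5,[.6024,.073])
E
python3 - <<'E'
from p2 import *
n=now();print(Q.apply([.113,-.994,0]).round(3),n[0],delta(f(.17),n)); d=delta(f(.17),n)
for k in range(1,15): print((d[3:]*k/14).round(1).tolist())
E
```

```text
[-0. -0.  1.] [0.60422736 0.07347322 0.17439171] [ -0.7  -0.3  -6.8 -89.3 -10.4   0.2]
[-6.4, -0.7, 0.0]
[-12.8, -1.5, 0.0]
[-19.1, -2.2, 0.0]
[-25.5, -3.0, 0.1]
[-31.9, -3.7, 0.1]
[-38.3, -4.5, 0.1]
[-44.6, -5.2, 0.1]
[-51.0, -5.9, 0.1]
[-57.4, -6.7, 0.1]
[-63.8, -7.4, 0.1]
[-70.2, -8.2, 0.2]
[-76.5, -8.9, 0.2]
[-82.9, -9.7, 0.2]
[-89.3, -10.4, 0.2]
```

>>> send_rows:
  motion: [0, 0, 0, -6.4, -0.7, 0, 0, 0, 0, -12.8, -1.5, 0, 0, 0, 0, -19.1, -2.2, 0, 0, 0, 0, -25.5, -3, 0.1, 0, 0, 0, -31.9, -3.7, 0.1, 0, 0, 0, -38.3, -4.5, 0.1, 0, 0, 0, -44.6, -5.2, 0.1, 0, 0, 0, -51, -5.9, 0.1, 0, 0, 0, -57.4, -6.7, 0.1, 0, 0, 0, -63.8, -7.4, 0.1, -1, 0, 0, -70.2, -8.2, 0.2, -1, 0, 0, -76.5, -8.9, 0.2, -1, 0, 0, -82.9, -9.7, 0.2, -1, 0, 0, -89.3, -10.4, 0.2, -1, 0, 0, -89.3, -10.4, 0.2, -1, 0, 0, -89.3, -10.4, 0.2]

```text
t: 13.67
tool_pos: [0.602, 0.0744, 0.1689]
orientation: [1.638, 1.855, -0.679]
ft_force: [-0.5, 0.3, -1.0]
gripper_width: 0.0416
finger_force: 24.9
```

```bash
python3 - <<'E'
from p2 import *
n=now();print(ctrl.get_obs()["q"].round(2),delta(f(.055),n), "z for .045:",f(.045)[0])
p=n[0]-f(0)[0]; P=[.6024+p[0],.073+p[1],p[2]]; print("origin",P)
b=ctrl.grab_frame("top");s=ctrl.grab_frame("scene")
print("expect",proj("top",[P[0],P[1],P[2]+.049]),proj("scene",[[P[0],P[1],P[2]+.049],[P[0],P[1],P[2]-.033]]))
b=cv2.resize(b[160:360,240:380],None,fx=2.8,fy=2.8,interpolation=2); s=cv2.resize(s[160:360,270:410],None,fx=2.8,fy=2.8,interpolation=2)
save("v5",np.hstack([b,s]))
E
```

```text
[ 0.22  0.65  1.26 -0.79  1.4   0.3 ] [   1.6   -1.3 -116.3   -0.3   -0.2    0.2] z for .045: [0.60356835 0.07314428 0.04261795]
origin [np.float64(0.6007852478142791), np.float64(0.074300752054856), np.float64(0.17130174612280494)]
expect [[323.1754025  225.90552865]] [[341.8142604  185.71584133]
 [340.72304877 220.31891669]]
```

View pics/v5.png

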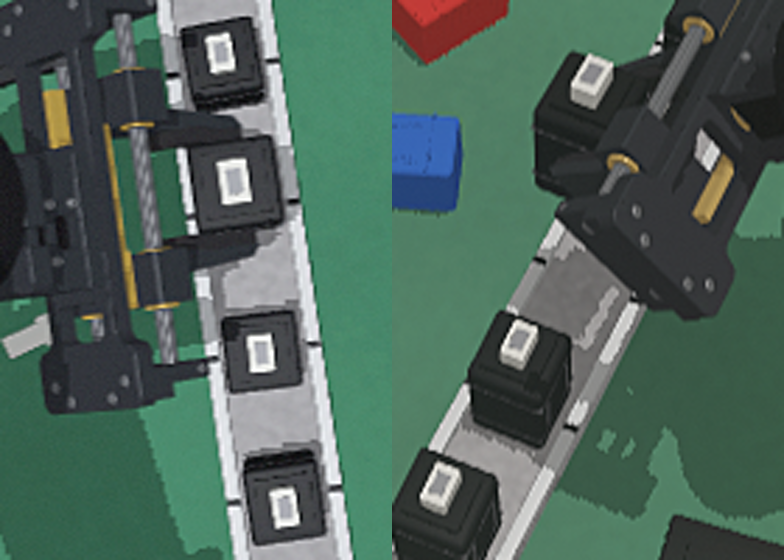

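The second housing is upright with its socket at top-view pixel (323,225), where expected. Lowering it now.

>>> send_rows:
  motion: [1.5, -1.5, -20, 0, 0, 0, 1.5, -1.5, -45, 0, 0, 0, 1.5, -1.5, -70, 0, 0, 0, 1.5, -1.5, -90, 0, 0, 0, 1.5, -1.5, -105, 0, 0, 0, 1.5, -1.5, -113, 0, 0, 0, 1.5, -1.5, -117, 0, 0, 0, 1.5, -1.5, -117, 0, 0, 0]

```text
t: 14.43
tool_pos: [0.6041, 0.0718, 0.0538]
orientation: [1.64, 1.849, -0.678]
ft_force: [-0.6, -0.4, -1.2]
gripper_width: 0.0422
finger_force: 24.9
```

>>> send_rows:
  motion: [0, 0, -1.5, 0, 0, 0, 0, 0, -3, 0, 0, 0, 0, 0, -4.5, 0, 0, 0, 0, 0, -6, 0, 0, 0, 0, 0, -6, 0, 0, 0]

```text
t: 14.85
tool_pos: [0.6039, 0.0722, 0.0477]
orientation: [1.639, 1.849, -0.678]
ft_force: [-0.6, -0.0, -1.6]
gripper_width: 0.0421
finger_force: 24.9
```

>>> send_rows:
  motion: [0, 0, -1, 0, 0, 0, 0, 0, -2, 0, 0, 0, 0, 0, -3, 0, 0, 0, 0, 0, -4, 0, 0, 0, 0, 0, -4, 0, 0, 0]

```text
t: 15.27
tool_pos: [0.604, 0.0722, 0.0447]
orientation: [1.638, 1.848, -0.679]
ft_force: [-1.6, 1.1, 5.4]
gripper_width: 0.0419
finger_force: 24.9
```

>>> send_rows:
  motion: [0, 0, -0.5, 0, 0, 0, 0, 0, -1, 0, 0, 0, 0, 0, -1.0, 0, 0, 0, 0, 0, -1.0, 0, 0, 0]

```text
t: 15.6
tool_pos: [0.6041, 0.0722, 0.0446]
orientation: [1.638, 1.847, -0.678]
ft_force: [-3.1, 2.8, 10.2]
gripper_width: 0.0419
finger_force: 24.9
```

>>> send_rows:
  motion: [0, 0, -0.5, 0, 0, 0, 0, 0, -1, 0, 0, 0, 0, 0, -1.0, 0, 0, 0, 0, 0, -1.0, 0, 0, 0]

```text
t: 15.93
tool_pos: [0.6043, 0.0723, 0.0443]
orientation: [1.637, 1.846, -0.678]
ft_force: [-4.2, 4.9, 15.0]
gripper_width: 0.0419
finger_force: 25.0
```

>>> send_rows:
  motion: [0, 0, 2, 0, 0, 0, 0, 0, 2, 0, 0, 0]

```text
t: 16.1
tool_pos: [0.6042, 0.0723, 0.0444]
orientation: [1.638, 1.849, -0.677]
ft_force: [-0.9, 3.6, 7.4]
gripper_width: 0.0418
finger_force: 25.0
```

```bash
python3 - <<'E'
from p2 import *
print(ctrl.get_obs()["ft_force"],ctrl.get_obs()["tool_pos"])
b=ctrl.grab_frame("top");s=ctrl.grab_frame("scene")
print("expect",proj("top",[.6024,.073,.094]),proj("scene",[[.6024,.073,.094],[.6024,.073,.012]]))
b=cv2.resize(b[170:310,260:400],None,fx=2.8,fy=2.8,interpolation=2); s=cv2.resize(s[190:330,270:410],None,fx=2.8,fy=2.8,interpolation=2)
save("v6",np.hstack([b,s]))
E
```

```text
[-0.89048545  3.63877436  7.40348472] [0.60417994 0.07228452 0.04438022]
expect [[325.90625187 231.05208188]] [[338.87407492 236.94284126]
 [338.1457504  263.34111227]]
```

View pics/v6.png

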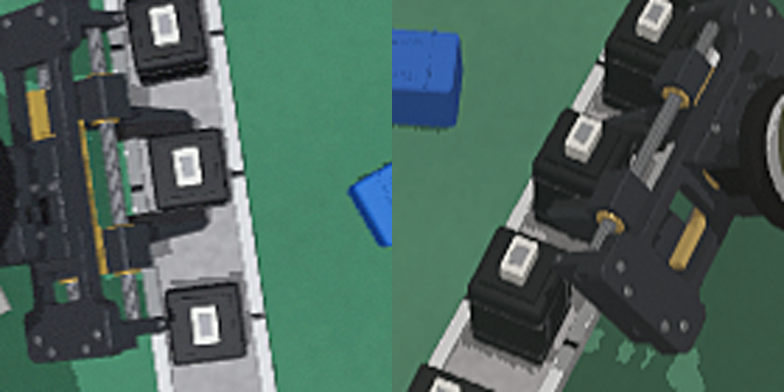

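The socket is at top-view pixel (327,229) against (326,231) expected, and at scene pixel (338,239). That height fits standing on the deck, not on a rail, so I'll release.

>>> send_rows:
  motion: [0, 0, 0, 0, 0, 0, 0, 0, 0, 0, 0, 0, 0, 0, 0, 0, 0, 0, 0, 0, 0, 0, 0, 0, 0, 0, 0, 0, 0, 0]
  hand: 0.6

```text
t: 16.62
tool_pos: [0.6039, 0.072, 0.0435]
orientation: [1.639, 1.849, -0.679]
ft_force: [0.6, 0.2, -0.8]
gripper_width: 0.0527
finger_force: 0.0
```

>>> send_rows:
  motion: [0, 4, 4, 0, 0, 0, 0, 14, 14, 0, 0, 0, 0, 30, 30, 0, 0, 0, 0, 55, 55, 0, 0, 0, 0, 80, 80, 0, 0, 0, 0, 90, 110, 0, 0, 0, 0, 90, 140, 0, 0, 0, 0, 90, 140, 0, 0, 0, 0, 90, 140, 0, 0, 0, 0, 90, 140, 0, 0, 0]

```text
t: 17.45
tool_pos: [0.6036, 0.1621, 0.1831]
orientation: [1.639, 1.85, -0.679]
ft_force: [0.5, 0.4, -0.9]
gripper_width: 0.0531
finger_force: 0.0
```

```bash
python3 - <<'E'
from p2 import *
b=ctrl.grab_frame("top");s=ctrl.grab_frame("scene")
pl=[[.4337,.0521,.094],[.5181,.0625,.094],[.6024,.073,.094],[.6868,.0834,.094],[.7711,.0938,.094]]
print(proj("top",pl).round(0).tolist())
b=cv2.resize(b[90:390,270:390],None,fx=1.9,fy=1.9,interpolation=2); s=cv2.resize(s[130:400,240:440],None,fx=2.11,fy=2.111,interpolation=2)[:570]
save("v7",np.hstack([b[:s.shape[0]],s[:b.shape[0]]]))
E
```

```text
[[342.0, 343.0], [334.0, 287.0], [326.0, 231.0], [318.0, 176.0], [310.0, 122.0]]
```

View pics/v7.png

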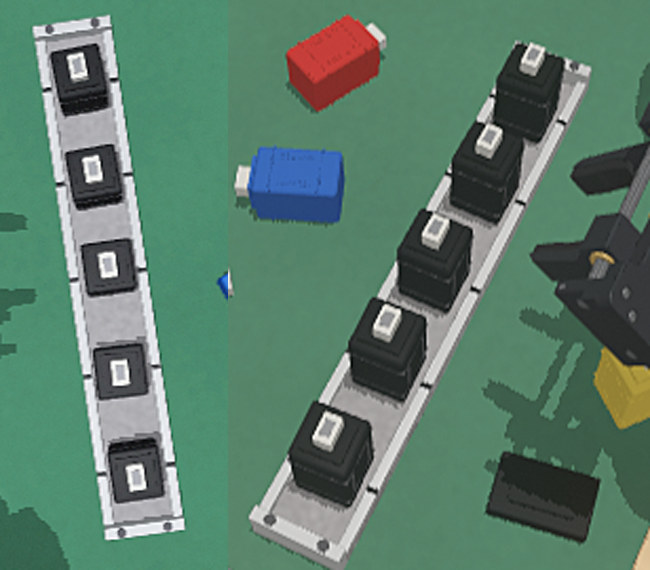

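All five housings stand in the lane. The two moved ones have their sockets at top-view pixels (341,341) and (327,230). The other three are still at (333,286), (319,178) and (311,124), as at the start.

```bash
python3 -c "
from station import ctrl
print(ctrl.sign_off())"
```

```text
the job is handed in; nothing more can be done
None
```

Both toppled housings now stand upright, socket up, on the deck at places 0 and 2, about 2–3 mm off centre by the camera. The other three housings had not visibly moved, and I handed the job in at about 17.5 s; no verdict came back.

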